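Tip the loose nuts down the chute into the nut bin

ROBOT

A 6-joint arm with a two-finger parallel gripper is mounted at the origin on the work surface. World frame = base frame: x ahead of the robot, y to its left, z up, the work surface at z = 0. Lengths are in m, angles in rad, forces in N, time in s.
With the tool pointing down it reaches from about 0.4 to 0.825 m from the base axis. Payload 7 kg.
Tool frame: the origin (TCP) lies on the centre line of the jaws, within the pads' length; the fingertips stand 11 mm ahead of it and the grasp point (between the pads) lies 8 mm behind it; z points along the fingers, y is the direction in which the jaws open and shut (so a half turn about z gives the same grasp; the last joint's range is limited). The gripper opens to 88 mm and grips with 3 to 60 N. Pads are 19 mm wide; open, the fingers measure 130 mm over their backs; the gripper's body (78 mm by 193 mm) begins 47 mm behind the grasp point.
Start: joints at [-0.924, 0.359, 0.012, 0, -1.224, -0.288], TCP at [0.237, -0.632, 0.238] pointing down, gripper open.
Joint ranges: [-3.07, 3.07], [-1.43, 2.12], [-1.02, 1.25], [-3.03, 1.67], [-3.05, -0], [-3.03, 3.03]. Speed limits (rad/s): [2.39, 2.39, 3.01, 3.14, 3.14, 3.14].

INTERFACE

Orientations are given as [roll, pitch, yaw] about the fixed x, y, z axes, in that order (R = Rz(yaw) Ry(pitch) Rx(roll)).
In Python, from station import * gives the robot as it stands.
- The arm moves only by the tool play_rows, never from a script. Its argument "targets" is a list of rows, each a list of 7 numbers: the turn, a rotation vector about the world's x, y, z in rad, then the shift along the world's x, y, z in m, then the opening, from 0 (shut) to 1 (fully open). A call has 1 to 12 rows; each row shifts and turns the pose as measured when the row begins; what a row does not reach is not made up. A row lasts 1/8 s, in which the tool goes at most 62.5 mm and 10.7 degrees, less where a joint would pass 70% of its speed; a pose out of reach is approached as far as the arm can. A call is refused whole if a number of a shift passes 0.0625 or a number of a turn 0.188, either way. A call with a gripper value outside its range is refused whole. The fingers move at their own pace and stop on an object; "grip_force" is the grip in N (left out, the last holds). Time passes only in rows, so rows that do not move let the fingers close. It gives the time, the measured TCP pose, the force and the opening at its end, in the units of the state.
- get_state(): the state, without advancing time (a new reading comes with each control period).
- grab_frame(name): name is "scene" or "side" or "wrist"; returns (picture, depth): 480x640x3 uint8, blue, green, red; 480x640 float32, m along the optical axis (not along the pixel's ray), 0 where there is no reading.
- camera_params(name): a dict with "camera_matrix" (3x3 intrinsics, pixels), "extrinsics" (4x4, takes a point from world to camera coordinates); the wrist camera has in their place "hand_eye" (4x4, takes a point from camera to tool coordinates, whose origin is the TCP and whose axes are the flange's). Camera axes: x right, y up, looking along -z (the intrinsics and any distortion apply to the point x, -y, -z); pixel columns grow to the right and rows downward; lengths in m; the calibration is good to about 2 mm. A picture is of the moment at which its call begins: read the wrist's pose just before it. camera_params takes no time and is no camera call.
- job_done(): hands the job in, once; it reports no verdict.
The state is a dict: "t": time; "q": joint angles; "qd": joint speeds; "joint_efforts": joint torques, N m; "eef_pos": TCP position; "ee_rot": TCP orientation; "force": force on the tool from outside, world axes, zero at the start; "moment": the same for the moment, N m; "width": finger opening in m.
Only numpy, scipy, OpenCV 4.12 (cv2) and the standard library are available. Lean on these libraries where they do the work, as an engineer would, in place of code of your own. Each camera call takes 0.05 s, during which the arm holds its last target.

TASK

Pick up the sheet-metal chute with the three nuts in it and rest the underside of its open end lightly on the low front edge of the nut bin's filler, between the two cheeks, with the chute still about level. Keeping that end resting gently on the edge, tip the chute up steeply so that all three nuts slide through the filler into the bin; then set the empty chute down flat on the bench and let go. Never press hard on the filler, and leave the other things on the bench where they are.

Things in the scene. Friction and masses are not known exactly. Their poses are not given: they have to be found in the camera images.
- chute: Loose folded sheet-metal trough, 220 mm long, 42 wide, side walls 30 high, sheet 3 mm (36 mm clear inside), 200 to 340 g, flat on the bench. Origin: centre of its underside. Own x runs along the trough to its OPEN end, the nose (x = +110 mm); the rear (x = -110) is closed; z up. Nuts pass freely under its grip bar
- nose (a point): middle of the lower edge of the chute's open end (chute frame x = +110, y = 0, z = 0 mm); axes as the chute's
- handle (a point): centre of the dark grip bar that bridges the chute (chute frame x = -10, y = 0, z = 60 mm): 14 mm thick along the chute's x, 42 mm long along y, 30 mm high (z 45 to 75). Pinch it from above, the fingers closing along the chute's x. Axes as the chute's
- filler (a point): Point on the lid at the filler axis (bin frame 0, 0, 80 mm), axes as the bin. Filler inside: 56 mm (x) by 46 mm (y), walls 4. Its front wall (x -32 to -28 mm) is the low edge; cheeks and back wall stand 35 mm higher. The chute enters along +x, nose tip at about x = -8. The low edge is rigid and set 90 to 130 mm above the bench, NOT in the readings: it must be felt or seen
- nut1: steel hex nut, 24 mm across flats, 13 mm high, 34 g, lying flat inside the chute near its closed rear; origin at the centre of its underside as built, 3 mm above the chute's underside. Zinc plated: it begins to slide when the chute is tipped about 14 to 20 degrees
- nut2: steel hex nut, 24 mm across flats, 13 mm high, 34 g, lying flat inside the chute near its closed rear; origin at the centre of its underside as built, 3 mm above the chute's underside. Zinc plated: it begins to slide when the chute is tipped about 14 to 20 degrees
- nut3: steel hex nut, 24 mm across flats, 13 mm high, 34 g, lying flat inside the chute near its closed rear; origin at the centre of its underside as built, 3 mm above the chute's underside. Zinc plated: it begins to slide when the chute is tipped about 14 to 20 degrees
- hopper: Nut bin fixed to the bench: clear plastic box 130 mm (own x) by 110 mm (own y), 80 mm high, with a closed grey lid. Origin: centre of its underside, z up. From the lid rises the filler, an upright square steel tube (see filler)
- wrench: bystander: open-end wrench, 190 mm long, lying flat; origin at its underside or, for tools, in the tool. Leave it alone
- screwdriver: bystander: screwdriver, 200 mm long, lying; origin at its underside or, for tools, in the tool. Leave it alone
- flange: bystander: dark steel ring, 104 mm outside, 18 mm high; origin at its underside or, for tools, in the tool. Leave it alone
- oil_bottle: bystander: white plastic bottle, 60 mm diameter, 150 mm high, standing; origin at its underside or, for tools, in the tool. Leave it alone
- bushing: bystander: brass cylinder, 34 mm diameter, 30 mm high, standing; origin at its underside or, for tools, in the tool. Leave it alone
- half_collar: bystander: red C-shaped bar, about 106 mm across, 16 mm thick, lying; origin at its underside or, for tools, in the tool. Leave it alone
- gasket_plate: bystander: square steel plate with holes, 110 mm, 6 mm thick, lying; origin at its underside or, for tools, in the tool. Leave it alone
Mind the look-alikes: they are no part of the job. What is shaped like the chute but turquoise is not meant.

How it is judged:
On the way, in this order (a step that is already met when the one before it is completed fails the run):
1. the chute, about level (under 14 degrees), rests its nose on the filler's low edge, over the opening and between the cheeks, all three nuts still in the chute (x of nose in the frame of hopper between -0.024 and 0.024 m and y of nose in the frame of hopper between -0.009 and 0.009 m and contact force between chute and hopper above 0.5 N and angle between chute's own z axis and vertical below 0.25 rad and x of each of nut1, nut2, nut3 in the frame of chute below 0.1 m and z of each of nut1, nut2, nut3 in the frame of chute below 0.03 m), for 0.2 s.
2. the chute is tipped by more than 25 degrees, nose down, with its nose still resting on the filler (x of nose in the frame of hopper between -0.024 and 0.024 m and y of nose in the frame of hopper between -0.009 and 0.009 m and contact force between chute and hopper above 0.3 N and angle between chute's own z axis and vertical above 0.44 rad), for 0.2 s.
At the end, for the whole second after the job is handed in: all three nuts lie at rest inside the bin (below 55 mm, within its walls), and the chute lies released and at rest flat on the bench (within 10 mm of it in height, tilted under 0.08 rad) (x of nut1 in the frame of hopper between -0.066 and 0.066 m and y of nut1 in the frame of hopper between -0.056 and 0.056 m and z of each of nut1, nut2, nut3 in the frame of hopper below 0.055 m and x of nut2 in the frame of hopper between -0.066 and 0.066 m and y of nut2 in the frame of hopper between -0.056 and 0.056 m and x of nut3 in the frame of hopper between -0.066 and 0.066 m and y of nut3 in the frame of hopper between -0.056 and 0.056 m and height (world z) of chute between -0.01 and 0.01 m and angle between chute's own z axis and vertical below 0.08 rad and linear speed of chute below 0.02 m/s and linear speed of each of nut1, nut2, nut3 below 0.03 m/s); the robot touches nothing.
It fails at once if the chute presses on the bin or its filler with more than 20 N (contact force between chute and hopper above 20 N).
It fails at once if the robot's fingers or arm push the bin with more than 10 N (contact force between any of the fingers, the arm and hopper above 10 N).
It fails at once if a bystander is moved by more than 20 mm (distance of any of wrench, screwdriver, flange, oil_bottle, bushing, half_collar, gasket_plate from where it was at the start of the episode above 0.02 m).
It also fails if it takes over 72 s, if anything falls off the work surface, if the arm or the gripper's body presses on something with over 40 N, if the wrist force passes 120 N, or if a joint passes its speed limit or range.

## Working session

There is one attempt and no reset: what is moved stays moved. The work goes in short steps, Python scripts to look and compute and a tool call to move; the robot and the scene stay as the last step left them, time stands still between calls to the robot, and variables do not carry over. Pictures are saved under pics/ and viewed, and the job is handed in when it is done.

Besides the shell and the picture viewer there is one more tool, called after ">>>" as name([rows], argument=value, ...), one row to a line, values as JSON. play_rows: Moves the arm, as the interface text tells. Its arguments: {"type":"object","properties":{"targets":{"type":"array","items":{"type":"array","items":{"type":"number"}}},"grip_force":{"type":"number"}},"required":["targets"]}

```bash
mkdir -p pics; ls
cat > h.py <<'E'
from station import *
import numpy as np, cv2
def snap(n,f):
    s=get_state(); im,d=grab_frame(n); cv2.imwrite(f'pics/{f}.png',im); np.save(f'pics/{f}.npy',d)
    np.savez(f'pics/{f}_s.npz',p=s['eef_pos'],r=s['ee_rot']); return s,im,d
def px(n,f,u,v,z=None):
    d=np.load(f'pics/{f}.npy'); c=camera_params(n); K=np.array(c['camera_matrix']); dd=float(d[int(v),int(u)]) 
    ray=np.array([(u-K[0,2])/K[0,0],-(v-K[1,2])/K[1,1],-1.0])
    if n=='wrist':
        from scipy.spatial.transform import Rotation as R
        s=np.load(f'pics/{f}_s.npz'); T=np.eye(4); T[:3,:3]=R.from_euler('xyz',s['r']).as_matrix(); T[:3,3]=s['p']; T=T@np.array(c['hand_eye'])
    else: T=np.linalg.inv(np.array(c['extrinsics']))
    o=T[:3,3]; r=T[:3,:3]@ray
    if z is not None: return o+r*(z-o[2])/r[2]
    return o+r*dd
E
python3 - <<'E'
from h import *
print(get_state())
for n in('scene','side'): snap(n,n+'0'); print({k:(np.round(v,4).tolist() if not isinstance(v,(str,dict)) else v) for k,v in camera_params(n).items()})
E
```

```text
pics
{'t': 0.0, 'q': array([-9.23901598e-01,  3.59399272e-01,  1.10388135e-02, -3.51344550e-04,
       -1.22412316e+00, -2.88107755e-01]), 'qd': array([-0.00238159,  0.00092497,  0.00018197, -0.00067413,  0.00177729,
       -0.00127516]), 'joint_efforts': array([ 1.86380654e-03, -5.82712054e+01,  2.93066454e+01,  6.99733034e+00,
        7.14212714e-03, -2.26420320e-04]), 'eef_pos': array([ 0.23682221, -0.63156785,  0.23660574]), 'ee_rot': array([ 3.13988105e+00, -1.62801777e-04, -2.78292520e+00]), 'force': array([-0.02211293, -0.04741856, -0.77946545]), 'moment': array([-0.01206854,  0.01774181, -0.03069153]), 'width': 0.0877898160049685}
{'camera_matrix': [[604.1786, 0.0, 318.654], [0.0, 604.1786, 237.1287], [0.0, 0.0, 1.0]], 'extrinsics': [[0.5547, 0.832, -0.0096, -0.307], [-0.7046, 0.4758, 0.5264, 0.3166], [0.4426, -0.2852, 0.8502, -1.5653], [0.0, 0.0, 0.0, 1.0]]}
{'camera_matrix': [[501.4056, 0.0, 316.863], [0.0, 501.4056, 240.5658], [0.0, 0.0, 1.0]], 'extrinsics': [[-0.9958, -0.0907, 0.015, 0.5305], [0.0752, -0.7094, 0.7008, -0.0832], [-0.0529, 0.699, 0.7132, -1.0609], [0.0, 0.0, 0.0, 1.0]]}
```

View pics/scene0.png

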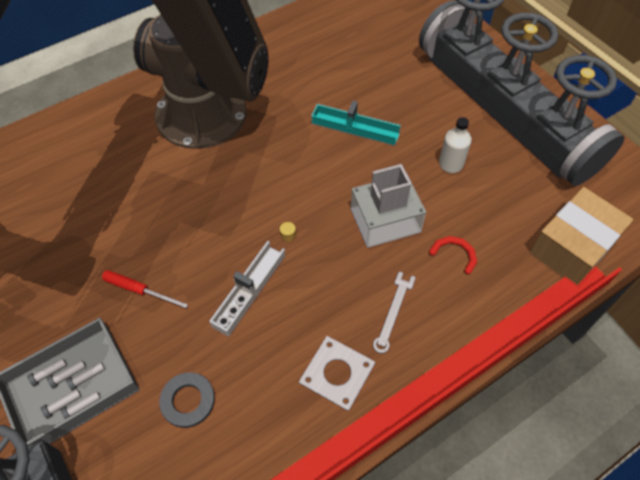

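View pics/side0.png

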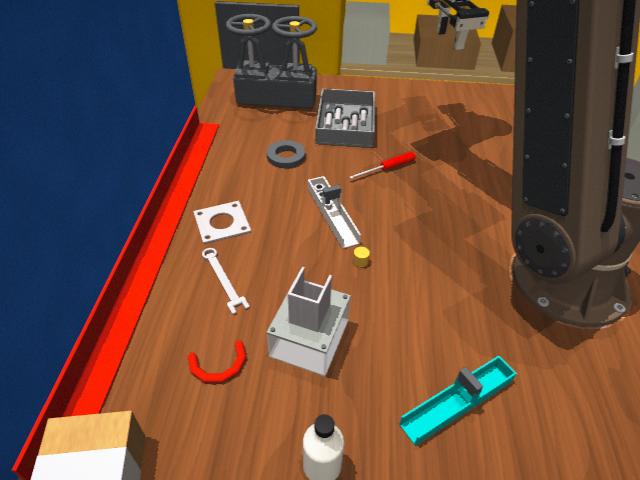

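Run:
```python
import cv2
a=cv2.imread('pics/scene0.png');b=cv2.imread('pics/side0.png')
cv2.imwrite('pics/c1.png',cv2.resize(a[150:250,340:440],None,fx=6,fy=6,interpolation=2))
cv2.imwrite('pics/c2.png',cv2.resize(a[230:340,200:310],None,fx=5.4,fy=5.4,interpolation=2))
cv2.imwrite('pics/c3.png',cv2.resize(b[260:380,250:370],None,fx=5,fy=5,interpolation=2))
cv2.imwrite('pics/c4.png',cv2.resize(b[165:275,295:395],None,fx=5.4,fy=5.4,interpolation=2))
```

```text
(no output)
```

View pics/c1.png

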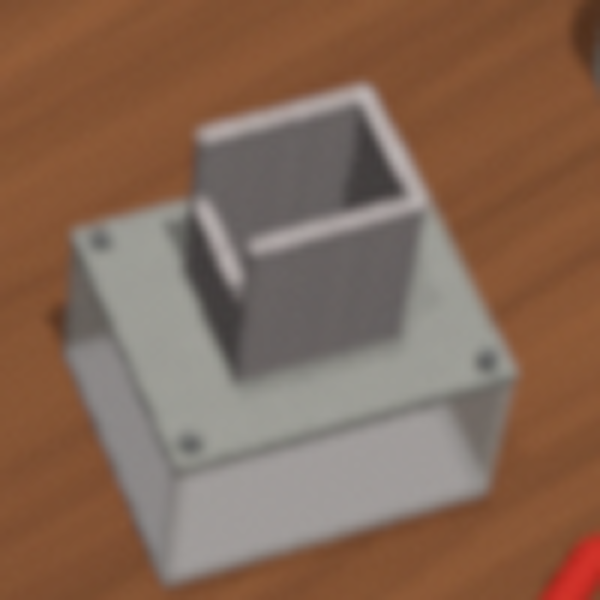

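View pics/c2.png

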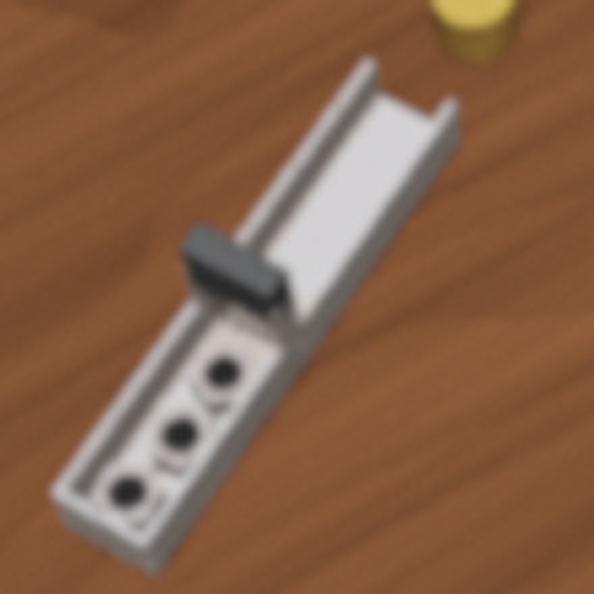

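View pics/c3.png

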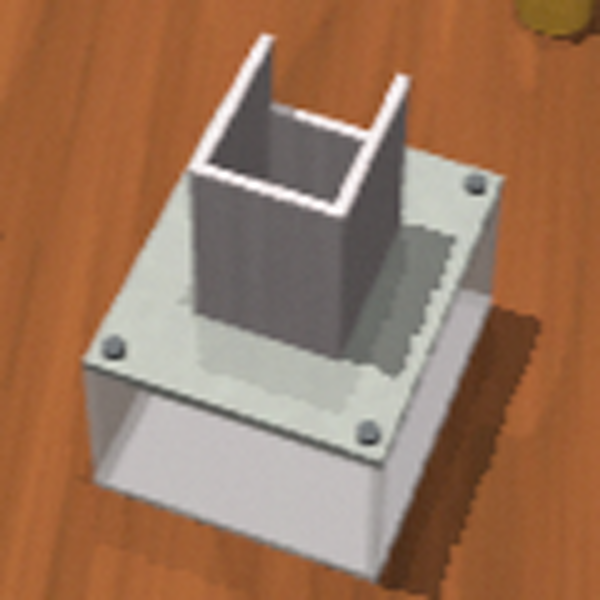

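View pics/c4.png

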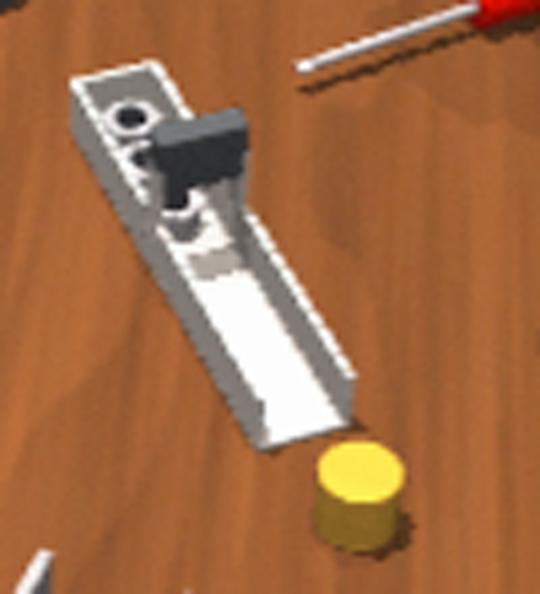

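Run:
```python
from h import *
sc=lambda x,y,s,ox,oy:((x+.5)/s-.5+ox,(y+.5)/s-.5+oy)
def P(n,x,y,c,z):
    s,ox,oy={'c1':(6,340,150),'c2':(5.4,200,230),'c3':(5,250,260),'c4':(5.4,295,165)}[c]
    u,v=sc(x,y,s,ox,oy); return px(n,n+'0',u,v,z)
def show(t,l,n,c,z):
    print(t,n); 
    Q=[P(n,x,y,c,z) for x,y in l]
    for q in Q: print('  ',np.round(q,4))
show('chute top',[(55,490),(155,552),(370,62),(452,103)],'scene','c2',.03)
show('chute top rear',[(72,80),(155,65)],'side','c4',.03)
show('chute nose bot',[(262,448),(352,425)],'side','c4',.0)
show('handle top',[(200,228),(287,278),(268,308),(183,245)],'scene','c2',.075)
show('handle top',[(155,130),(240,112),(247,140),(165,155)],'side','c4',.075)
show('lid',[(75,232),(180,470),(518,375)],'scene','c1',.08)
show('lid',[(85,362),(380,462),(503,178)],'side','c3',.08)
# triangulate
def tri(a,b):
    r=[]
    for n,c,(x,y) in(('scene','c1',a),('side','c3',b)):
        p0=P(n,x,y,c,0);p1=P(n,x,y,c,.3);r.append((p0,(p1-p0)/np.linalg.norm(p1-p0)))
    (o1,d1),(o2,d2)=r
    A=np.stack([d1,-d2],1);t=np.linalg.lstsq(A,o2-o1,rcond=None)[0]
    q1=o1+d1*t[0];q2=o2+d2*t[1];return (q1+q2)/2,np.linalg.norm(q1-q2)
print('cheek L front',tri((198,132),(408,76)))
print('back L',tri((368,86),(342,212)))
print('back R',tri((425,203),(190,170)))
print('cheek R front',tri((247,247),(266,36)))
for uv in [(200,203),(220,243),(240,283),(204,210),(216,235)]:
    print(uv,[np.round(px('scene','scene0',*map(round,sc(*uv,6,340,150))),4)])
for uv in [(297,113),(330,124),(365,136)]:
    print(uv,[np.round(px('side','side0',*map(round,sc(*uv,5,250,260))),4)])
for i in range(204,218,4): pass
```

```text
chute top scene
   [ 0.539 -0.256  0.03 ]
   [ 0.5819 -0.237   0.03  ]
   [ 0.4437 -0.0598  0.03  ]
   [ 0.4788 -0.0424  0.03  ]
chute top rear side
   [ 0.5771 -0.2393  0.03  ]
   [ 0.5403 -0.2544  0.03  ]
chute nose bot side
   [ 0.4781 -0.0447  0.    ]
   [ 0.4415 -0.0619  0.    ]
handle top scene
   [ 0.4963 -0.1626  0.075 ]
   [ 0.5331 -0.1461  0.075 ]
   [ 0.5401 -0.1583  0.075 ]
   [ 0.499  -0.1715  0.075 ]
handle top side
   [ 0.5331 -0.1535  0.075 ]
   [ 0.4981 -0.1694  0.075 ]
   [ 0.4941 -0.1512  0.075 ]
   [ 0.5277 -0.1377  0.075 ]
lid scene
   [0.4589 0.153  0.08  ]
   [0.5647 0.1234 0.08  ]
   [0.5999 0.2479 0.08  ]
lid side
   [0.5984 0.2469 0.08  ]
   [0.4942 0.2762 0.08  ]
   [0.4586 0.1519 0.08  ]
cheek L front (array([0.49480538, 0.17608208, 0.16120812]), np.float64(4.3767089914595405e-05))
back L (array([0.51209642, 0.23671389, 0.16222045]), np.float64(0.0005995150823778837))
back R (array([0.56281385, 0.22283206, 0.1602173 ]), np.float64(0.00037988923482430893))
cheek R front (array([0.54403894, 0.16145932, 0.15991857]), np.float64(0.0016117636283462192))
(200, 203) [array([0.4989, 0.1772, 0.1253])]
(220, 243) [array([0.5158, 0.1728, 0.1227])]
(240, 283) [array([0.5378, 0.1664, 0.1277])]
(204, 210) [array([0.504 , 0.1761, 0.1247])]
(216, 235) [array([0.5136, 0.1745, 0.1224])]
(297, 113) [array([0.5336, 0.165 , 0.1241])]
(330, 124) [array([0.5208, 0.1685, 0.1245])]
(365, 136) [array([0.5065, 0.2034, 0.1606])]
```

```bash
cat > w.py <<'E'
import numpy as np
from scipy.spatial.transform import Rotation as R
def wrist(Rt,q1,p,s4=1):
    # forearm frame: x along forearm, pitched down p
    F=R.from_euler('z',q1)*R.from_euler('y',p)
    M=(F.inv()*Rt)  # tool z along forearm at q5=0
    # tool frame zero: z->forearm x ; M=Rx(a)Ry(b)Rx(c)*C
    C=R.from_matrix(np.array([[0,0,1],[0,1,0],[-1,0,0.]]))
    e=(M*C.inv()).as_euler('XYX'); 
    return e
if __name__=='__main__':
    print(wrist(R.from_euler('xyz',[3.1399,0,-2.783]),-.924,.348))
    for tilt in (0,20,40):
      for flip in (0,np.pi):
        b=np.radians(74.4)+np.pi/2+flip
        ax=np.array([-np.sin(np.radians(74.4)),np.cos(np.radians(74.4)),0])
        Rt=R.from_rotvec(ax*np.radians(tilt))*R.from_euler('xyz',[np.pi,0,b])
        e=wrist(Rt,np.radians(15),.5); print(tilt,flip,e, [e[0]-np.pi, -e[1],e[2]-np.pi])
E
python3 w.py
```

```text
[ 5.11480929e-04  1.22441921e+00 -1.28276669e+00]
0 0 [1.11022302e-16 1.07079633e+00 5.34070751e-01] [np.float64(-3.141592653589793), np.float64(-1.0707963267948963), np.float64(-2.607521902479528)]
0 3.141592653589793 [ 0.          1.07079633 -2.6075219 ] [np.float64(-3.141592653589793), np.float64(-1.0707963267948966), np.float64(-5.749114556069321)]
20 0 [-0.31348458  1.26848931  0.65793958] [np.float64(-3.455077231161899), np.float64(-1.268489310794277), np.float64(-2.4836530727406325)]
20 3.141592653589793 [-0.31348458  1.26848931 -2.48365307] [np.float64(-3.455077231161899), np.float64(-1.268489310794277), np.float64(-5.625245726330426)]
40 0 [-0.58843307  1.49059897  0.71084953] [np.float64(-3.7300257235128917), np.float64(-1.4905989722686213), np.float64(-2.4307431261950856)]
40 3.141592653589793 [-0.58843307  1.49059897 -2.43074313] [np.float64(-3.7300257235128917), np.float64(-1.4905989722686213), np.float64(-5.572335779784879)]
```

>>> play_rows([
  [0,0,0.0115,0.0277,0.0474,0,1],
  [0,0,0.0115,0.0277,0.0474,0,1],
  [0,0,0.0115,0.0277,0.0474,0,1],
  [0,0,0.0115,0.0277,0.0474,0,1],
  [0,0,0.0115,0.0277,0.0474,0,1],
  [0,0,0.0115,0.0277,0.0474,0,1],
  [0,0,0.0115,0.0277,0.0474,0,1],
  [0,0,0.0115,0.0277,0.0474,0,1],
  [0,0,0.0115,0.0277,0.0474,0,1],
  [0,0,0.0115,0.0277,0.0474,0,1],
], grip_force=30)

```text
t: 1.35
eef_pos: [0.5164, -0.1437, 0.2324]
ee_rot: [3.135, -0.002, -2.671]
force: [0.6, -0.3, -0.1]
width: 0.0868
```

Run:
```python
from h import *
s,_,_=snap('wrist','w1'); print(s['t'],s['eef_pos'],s['ee_rot'],s['q'],s['force'])
```

```text
1.35 [ 0.51637667 -0.14373004  0.23243476] [ 3.13458330e+00 -2.43823492e-03 -2.67073862e+00] [ 0.09036005  0.13773569 -0.29440915 -0.00615597 -1.14352563 -1.18774627] [ 0.58457835 -0.25705349 -0.05141647]
```

View pics/w1.png

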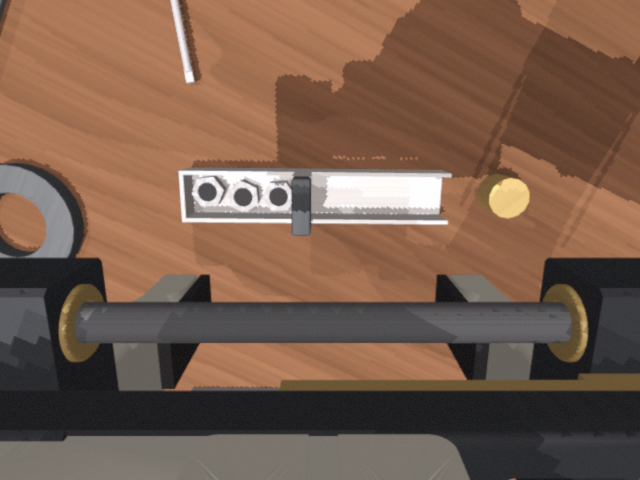

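Run:
```python
from h import *
c=camera_params('wrist'); print(np.round(c['camera_matrix'],1).tolist(),np.round(c['hand_eye'],3).tolist())
for u,v in[(180,171),(182,222),(451,175),(447,223)]: print(np.round(px('wrist','w1',u,v,.03),4))
d=np.load('pics/w1.npy')
for v in range(172,240,6): print(v,[np.round(px('wrist','w1',u,v),3).tolist() for u in (296,302,308)])
im=cv2.imread('pics/w1.png');cv2.imwrite('pics/w1c.png',cv2.resize(im[150:260,160:480],None,fx=2.5,fy=2.5,interpolation=2)[:, :])
```

```text
[[431.7, 0.0, 322.8], [0.0, 431.7, 233.7], [0.0, 0.0, 1.0]] [[-0.001, 0.969, 0.246, 0.067], [1.0, 0.0, 0.001, 0.0], [0.001, 0.246, -0.969, -0.148], [0.0, 0.0, 0.0, 1.0]]
[ 0.5409 -0.2588  0.03  ]
[ 0.5792 -0.2413  0.03  ]
[ 0.4447 -0.0622  0.03  ]
[ 0.4805 -0.0445  0.03  ]
172 [[0.499, -0.175, 0.035], [0.497, -0.171, 0.034], [0.494, -0.167, 0.035]]
178 [[0.498, -0.173, 0.073], [0.496, -0.169, 0.074], [0.494, -0.166, 0.073]]
184 [[0.502, -0.171, 0.076], [0.5, -0.168, 0.074], [0.498, -0.164, 0.076]]
190 [[0.505, -0.17, 0.075], [0.503, -0.166, 0.075], [0.501, -0.162, 0.076]]
196 [[0.509, -0.168, 0.076], [0.507, -0.164, 0.076], [0.505, -0.16, 0.076]]
202 [[0.513, -0.166, 0.076], [0.511, -0.162, 0.076], [0.509, -0.158, 0.075]]
208 [[0.517, -0.164, 0.076], [0.515, -0.16, 0.075], [0.513, -0.156, 0.076]]
214 [[0.521, -0.162, 0.076], [0.519, -0.158, 0.075], [0.517, -0.154, 0.075]]
220 [[0.525, -0.16, 0.075], [0.523, -0.156, 0.075], [0.521, -0.152, 0.076]]
226 [[0.529, -0.158, 0.076], [0.527, -0.154, 0.076], [0.525, -0.15, 0.075]]
232 [[0.533, -0.156, 0.076], [0.531, -0.152, 0.076], [0.529, -0.148, 0.074]]
238 [[0.557, -0.149, 0.0], [0.554, -0.144, 0.0], [0.552, -0.139, 0.0]]
```

View pics/w1c.png

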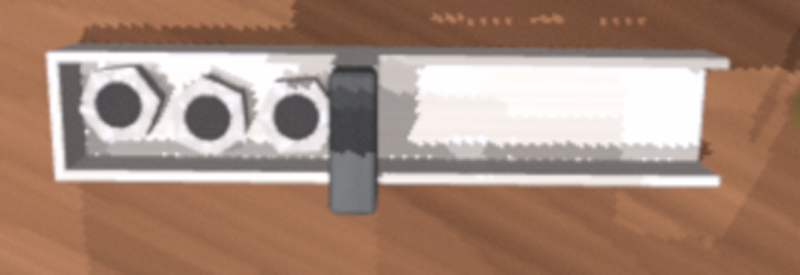

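>>> play_rows([
  [0,0,0,-0.002,-0.0163,-0.03,1],
  [0,0,0,0,0,-0.045,1],
  [0,0,0,0,0,-0.045,1],
  [0,0,0,0,0,-0.03,1],
  [0,0,0,0,0,0,1],
])

```text
t: 2.02
eef_pos: [0.5178, -0.1536, 0.078]
ee_rot: [3.135, -0.001, -2.663]
force: [-0.0, 0.5, 0.1]
width: 0.0877
```

>>> play_rows([
  [0,0,-0.008,-0.003,-0.007,-0.02,1],
  [0,0,0,0,0,-0.008,1],
  [0,0,0,0,0,0,1],
])

```text
t: 2.4
eef_pos: [0.5172, -0.1609, 0.0528]
ee_rot: [3.137, 0.003, -2.67]
force: [0.1, -0.0, 0.6]
width: 0.0872
```

>>> play_rows([
  [0,0,0,-0.002,0,-0.001,0.6],
  [0,0,0,0,0,0,0.3],
  [0,0,0,0,0,0,0],
  [0,0,0,0,0,0,0],
  [0,0,0,0,0,0,0],
  [0,0,0,0,0,0,0],
  [0,0,0,0,0,0,0],
  [0,0,0,0,0,0,0],
], grip_force=40)

```text
t: 3.4
eef_pos: [0.5169, -0.1606, 0.0546]
ee_rot: [3.139, 0.006, -2.669]
force: [-0.8, -0.6, 0.8]
width: 0.0137
```

>>> play_rows([
  [0,0,0,0,0,0.015,0],
  [0,0,0,0,0,0.025,0],
  [0,0,0,0,0,0.03,0],
  [0,0,0,0,0,0.03,0],
  [0,0,0,0,0,0.03,0],
  [0,0,0,0,0,0.015,0],
  [0,0,0,0,0,0,0],
  [0,0,0,0,0,0,0],
])

```text
t: 4.4
eef_pos: [0.5121, -0.16, 0.2061]
ee_rot: [3.135, 0.002, -2.671]
force: [-0.6, 0.3, -4.7]
width: 0.0137
```

Run:
```python
from h import *
s,_,_=snap('wrist','w2'); print(s['t'],s['eef_pos'],s['ee_rot'],s['q'],s['force'],s['moment'],s['width'])
snap('side','s2')
```

```text
4.4 [ 0.51213126 -0.16003279  0.20610298] [ 3.13486692e+00  2.24188291e-03 -2.67066521e+00] [ 0.05750603  0.15717322 -0.33359458 -0.00800171 -1.08069089 -1.15359846] [-0.57835461  0.32479284 -4.71900447] [0.05798832 0.06288773 0.02871925] 0.013653257386208366
```

View pics/w2.png

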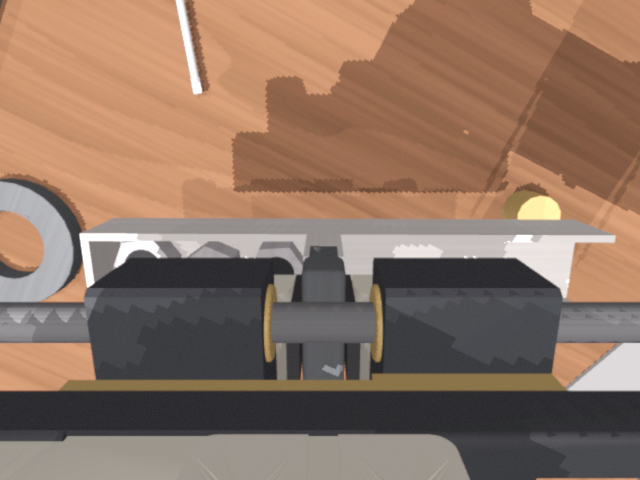

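View pics/s2.png

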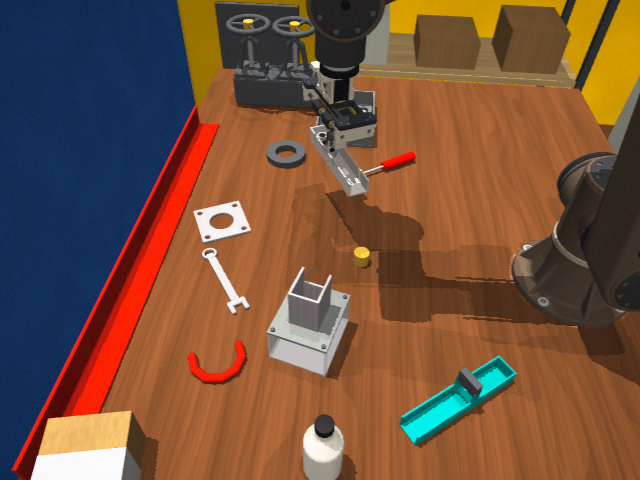

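>>> play_rows([
  [0,0,-0.04,-0.001,0.008,0.002,0],
  [0,0,-0.07,-0.003,0.018,0,0],
  [0,0,-0.075,-0.003,0.018,0,0],
  [0,0,-0.075,-0.003,0.018,0,0],
  [0,0,-0.075,-0.003,0.018,0,0],
  [0,0,-0.075,-0.003,0.018,0,0],
  [0,0,-0.075,-0.003,0.018,0,0],
  [0,0,-0.075,-0.003,0.018,0,0],
  [0,0,-0.075,-0.003,0.018,0,0],
  [0,0,-0.05,-0.002,0.01,0,0],
  [0,0,-0.02,-0.001,0.004,0,0],
  [0,0,0,0,0,0,0],
])

```text
t: 6.0
eef_pos: [0.4781, 0.01, 0.1976]
ee_rot: [3.137, -0.017, 2.883]
force: [-0.7, -0.6, -3.4]
width: 0.0139
```

Run:
```python
from h import *
s=get_state(); print(s['t'],s['eef_pos'],s['ee_rot'],s['q'],s['force'],s['width'])
print(np.degrees(s['ee_rot'][2])-90+360)
```

```text
6.0 [0.47811103 0.01003005 0.19755102] [ 3.13694105 -0.01654755  2.88340483] [ 0.42188894  0.07299317 -0.45007289 -0.01609509 -1.05772704 -2.24294103] [-0.70786437 -0.55718709 -3.37965993] 0.013937786818137272
435.2069271219692
```

```bash
cat >> h.py <<'E'
from scipy.spatial.transform import Rotation as Ro
BX=np.array([np.cos(np.radians(74.4)),np.sin(np.radians(74.4)),0]); BY=np.array([-BX[1],BX[0],0]); BO=np.array([.529,.1997,0])
def corr(yawdeg=74.4,tilt=0):
    "rotvec to bring tool to heading & nose-down tilt(deg)"
    s=get_state(); y=np.radians(yawdeg)
    by=np.array([-np.sin(y),np.cos(y),0])
    T=Ro.from_rotvec(by*np.radians(tilt))*Ro.from_euler('xyz',[np.pi,0,y+np.pi/2])
    return np.round((T*Ro.from_euler('xyz',s['ee_rot']).inv()).as_rotvec(),4)
E
python3 - <<'E'
from h import *
print(corr()); s,_,_=snap('side','s3'); snap('scene','c3s')
for n,f in(('side','s3'),('scene','c3s')):
    im=cv2.imread(f'pics/{f}.png'); x0,y0=(240,180) if n=='side' else (300,110)
    cv2.imwrite(f'pics/{f}c.png',cv2.resize(im[y0:y0+150,x0:x0+150],None,fx=4,fy=4,interpolation=2))
E
```

```text
[-0.0088 -0.0147 -0.014 ]
```

View pics/s3c.png

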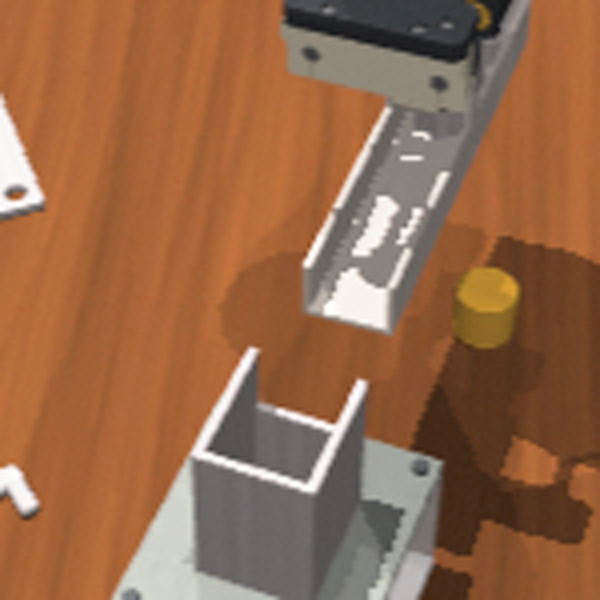

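View pics/c3sc.png

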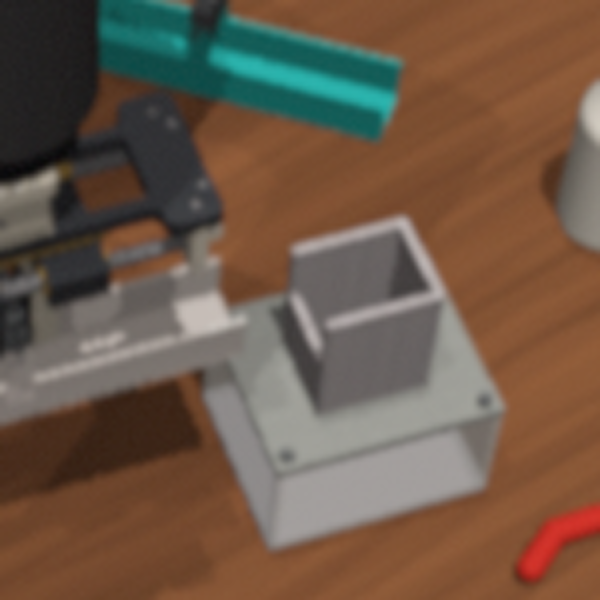

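```bash
cat >> h.py <<'E'
def tri(fs,a,fd,b):
    r=[]
    for n,f,(u,v) in(('scene',fs,a),('side',fd,b)):
        p0=px(n,f,u,v,0);p1=px(n,f,u,v,.3);r.append((p0,(p1-p0)/np.linalg.norm(p1-p0)))
    (o1,d1),(o2,d2)=r
    t=np.linalg.lstsq(np.stack([d1,-d2],1),o2-o1,rcond=None)[0]
    q1=o1+d1*t[0];q2=o2+d2*t[1];return (q1+q2)/2,np.linalg.norm(q1-q2)
def inbin(p): q=np.array(p)-BO; return np.round([q@BX,q@BY,q[2]],4)
def up(x,y,s,ox,oy): return ((x+.5)/s-.5+ox,(y+.5)/s-.5+oy)
E
python3 - <<'E'
from h import *
S=lambda x,y:up(x,y,4,240,180); C=lambda x,y:up(x,y,4,300,110)
for a,b in(((243,322),(305,265)),((240,352),(306,310))):
    p,e=tri('c3s',C(*a),'s3',S(*b)); print(p,e,inbin(p))
for q in((306,310),(390,332)):
    for z in (.138,.143): print(q,z,inbin(px('side','s3',*S(*q),z)))
s=get_state(); 
R=Ro.from_euler('xyz',s['ee_rot']).as_matrix(); 
# chute axes in tool: x=tool y, z=-tool z, y=z cross x
cx=R[:,1];cz=-R[:,2];cy=np.cross(cz,cx); print(inbin(s['eef_pos']+cx*.12-cz*.0546+cy*.0022), cx)
E
```

```text
[0.52588413 0.12184494 0.17248573] 0.000288676443589416 [-0.0758 -0.0179  0.1725]
[0.52480061 0.1226163  0.14439399] 0.000677974214074281 [-0.0754 -0.0167  0.1444]
(306, 310) 0.138 [-0.0806 -0.0189  0.138 ]
(306, 310) 0.143 [-0.0763 -0.0173  0.143 ]
(390, 332) 0.138 [-0.082   0.0209  0.138 ]
(390, 332) 0.143 [-0.0776  0.0222  0.143 ]
[-0.0764  0.0026  0.1437] [0.2557502  0.96673138 0.00471961]
```

>>> play_rows([
  [-0.009,-0.015,-0.014,0,0,0.002,0],
  [0,0,0,0.003,0.01,0,0],
  [0,0,0,0.003,0.01,0,0],
  [0,0,0,0,0,0,0],
])

```text
t: 6.6
eef_pos: [0.4849, 0.0306, 0.1999]
ee_rot: [-3.142, 0.002, 2.868]
force: [-0.5, -0.9, -3.1]
width: 0.0139
```

```bash
cat >> h.py <<'E'
def st(edge=None):
    s=get_state(); R=Ro.from_euler('xyz',s['ee_rot']).as_matrix(); cx=R[:,1];cz=-R[:,2];cy=np.cross(cz,cx)
    h=s['eef_pos']+cz*.0054+cy*.0022
    print('t',round(s['t'],2),'tcp',np.round(s['eef_pos'],4),'nose bin',inbin(s['eef_pos']+cx*.12-cz*.0546+cy*.0022),'head',np.degrees(np.arctan2(cx[1],cx[0])).round(2),'pitch',np.degrees(-np.arcsin(cx[2])).round(2),'roll',np.degrees(np.arcsin(cy[2])).round(2))
    print('F',np.round(s['force'],2),'M',np.round(s['moment'],3),'w',round(s['width'],4),'q',np.round(s['q'],2),'corr',corr())
E
cat > v.py <<'E'
from h import *
import sys
n=sys.argv[1]; st(); snap('side','s'+n); snap('scene','c'+n)
a=cv2.imread(f'pics/s{n}.png')[200:320,250:370];b=cv2.imread(f'pics/c{n}.png')[130:250,320:440]
cv2.imwrite(f'pics/v{n}.png',np.hstack([cv2.resize(i,(400,400),interpolation=2) for i in(a,b)]))
E
python3 v.py 4
```

```text
t 6.6 tcp [0.4849 0.0306 0.1999] nose bin [-0.0548 -0.0011  0.1453] head 74.31 pitch 0.01 roll -0.12
F [-0.49 -0.89 -3.08] M [-0.035 -0.021  0.037] w 0.0139 q [ 0.47  0.07 -0.45  0.   -1.04 -2.32] corr [0.0006 0.002  0.0016]
```

View pics/v4.png

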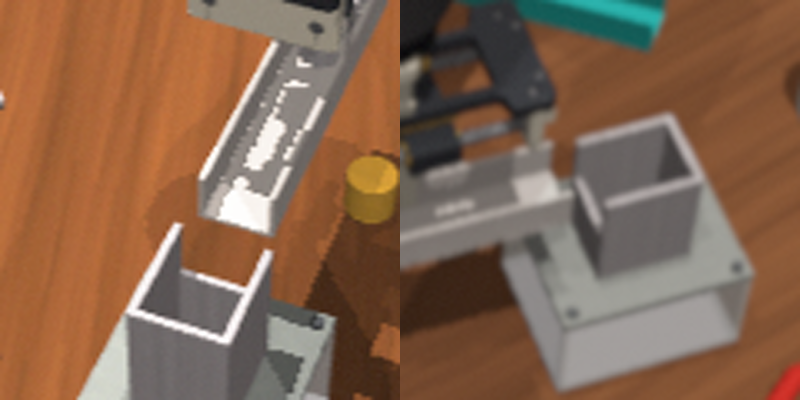

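Run:
```python
import cv2
a=cv2.imread('pics/s4.png')[225:300,280:340]
cv2.imwrite('pics/z4.png',cv2.resize(a,None,fx=8,fy=8,interpolation=2))
```

```text
(no output)
```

View pics/z4.png

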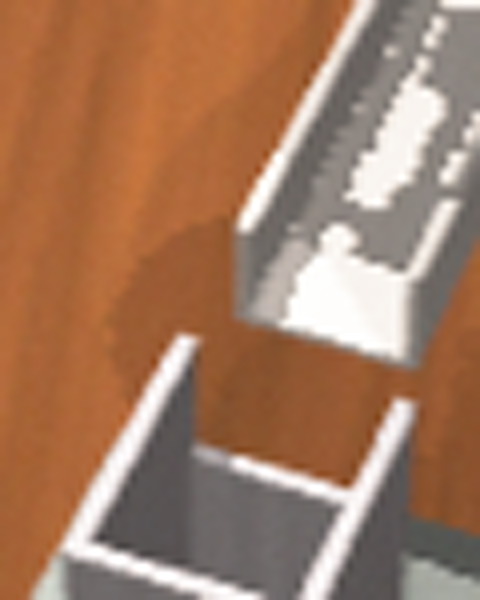

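Run:
```python
from h import *
S=lambda x,y:up(x,y,8,280,225)
for t,x,y,z in(('noseL',237,318,.1453),('noseR',415,367,.1453),('nose topL',237,238,.1753),('nosetopR',440,207+70,.1753),('LfrontO',175,338,.161),('LfrontI',200,342,.161),('RfI',390,398,.161),('RfO',415,404,.161),('LbackO',62,550,.161),('edgeL',195,447,.126),('edgeR',352,495,.126)):
    print(t,inbin(px('side','s4',*S(x,y),z)))
```

```text
noseL [-0.0537 -0.0219  0.1453]
noseR [-0.0546  0.0195  0.1453]
nose topL [-0.0501 -0.0206  0.1753]
nosetopR [-0.0555  0.0238  0.1753]
LfrontO [-0.0303 -0.0271  0.161 ]
LfrontI [-0.0312 -0.0217  0.161 ]
RfI [-0.0314  0.0216  0.161 ]
RfO [-0.0317  0.0271  0.161 ]
LbackO [ 0.0317 -0.0269  0.161 ]
edgeL [-0.0308 -0.0228  0.126 ]
edgeR [-0.0308  0.0142  0.126 ]
```

>>> play_rows([
  [0,0.002,0.001,0.001,0.0078,0,0],
  [0,0,0,0.002,0.0075,0,0],
  [0,0,0,0,0,0,0],
])

```text
t: 7.08
eef_pos: [0.4878, 0.0462, 0.1998]
ee_rot: [-3.141, -0.0, 2.868]
force: [0.2, -0.5, -3.7]
width: 0.0134
```

```bash
python3 -c "
from h import *
st()"
```

```text
t 7.08 tcp [0.4878 0.0462 0.1998] nose bin [-0.039   0.0005  0.145 ] head 74.33 pitch 0.06 roll 0.03
F [ 0.21 -0.45 -3.68] M [-0.004  0.008 -0.02 ] w 0.0134 q [ 0.5   0.08 -0.44  0.   -1.05 -2.34] corr [ 0.0009 -0.0007  0.0012]
```

>>> play_rows([
  [0,0,0.001,0.0025,0.0075,0,0],
  [0,0,0,0.0022,0.0075,0,0],
  [0,0,0,0.0022,0.0075,0,0],
  [0,0,0,0.0015,0.006,0,0],
  [0,0,0,0,0,0,0],
])

```text
t: 7.7
eef_pos: [0.4968, 0.077, 0.1996]
ee_rot: [-3.14, -0.001, 2.869]
force: [0.7, 0.2, -4.1]
width: 0.014
```

```bash
python3 v.py 5
```

```text
t 7.7 tcp [0.4968 0.077  0.1996] nose bin [-0.0069  0.0002  0.1449] head 74.41 pitch 0.06 roll 0.03
F [ 0.71  0.23 -4.11] M [-0.063 -0.024 -0.007] w 0.014 q [ 0.55  0.1  -0.42  0.   -1.05 -2.39] corr [ 0.0009 -0.0009 -0.0001]
```

View pics/v5.png

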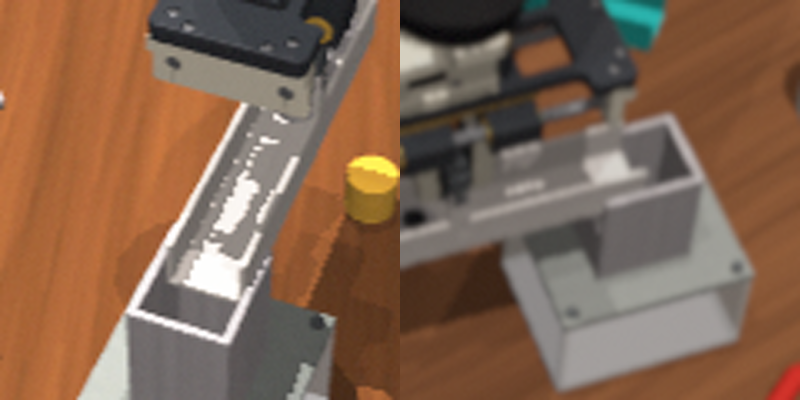

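>>> play_rows([
  [0,0,0,0,0,-0.005,0],
  [0,0,0,0,0,-0.005,0],
  [0,0,0,0,0,-0.003,0],
  [0,0,0,0,0,0,0],
])

```text
t: 8.3
eef_pos: [0.4962, 0.0758, 0.1854]
ee_rot: [-3.14, -0.001, 2.868]
force: [-0.2, -0.1, -5.1]
width: 0.0137
```

```bash
python3 -c "
from h import *
st()"
```

```text
t 8.3 tcp [0.4962 0.0758 0.1854] nose bin [-0.0082  0.0005  0.1306] head 74.35 pitch 0.1 roll 0.07
F [-0.19 -0.06 -5.13] M [-0.011 -0.017  0.039] w 0.0137 q [ 0.54  0.12 -0.44  0.   -1.02 -2.39] corr [ 0.0013 -0.0016  0.0009]
```

>>> play_rows([
  [0,0,0,0,0,-0.0015,0],
  [0,0,0,0,0,0,0],
])

```text
t: 8.55
eef_pos: [0.4963, 0.0758, 0.1839]
ee_rot: [-3.14, -0.001, 2.868]
force: [-0.1, -0.6, -3.3]
width: 0.014
```

>>> play_rows([
  [0,0,0,0,0,-0.0012,0],
  [0,0,0,0,0,0,0],
])

```text
t: 8.8
eef_pos: [0.4964, 0.0759, 0.1828]
ee_rot: [-3.14, -0.001, 2.868]
force: [0.5, 1.3, -3.5]
width: 0.0138
```

```bash
python3 -c "
from h import *
st()"
```

```text
t 8.8 tcp [0.4964 0.0759 0.1828] nose bin [-0.0081  0.0002  0.1281] head 74.34 pitch 0.08 roll 0.04
F [ 0.55  1.27 -3.51] M [-0.026 -0.091  0.016] w 0.0138 q [ 0.54  0.12 -0.44  0.   -1.01 -2.39] corr [ 0.0011 -0.0011  0.001 ]
```

>>> play_rows([
  [0,0,0,0,0,-0.001,0],
  [0,0,0,0,0,0,0],
])

```text
t: 9.05
eef_pos: [0.4964, 0.0759, 0.1818]
ee_rot: [-3.14, -0.001, 2.868]
force: [-0.2, -0.7, -3.7]
width: 0.0135
```

```bash
cat >> h.py <<'E'
def mm():
    s=get_state(); print('M.',np.round(-s['moment']@BY,3),'Fz',s['force'][2].round(2)); st()
E
python3 -c "
from h import *
mm()"
```

```text
M. -0.011 Fz -3.71
t 9.05 tcp [0.4964 0.0759 0.1818] nose bin [-0.0081  0.0002  0.1271] head 74.35 pitch 0.07 roll 0.04
F [-0.21 -0.68 -3.71] M [-0.022 -0.036  0.054] w 0.0135 q [ 0.54  0.12 -0.44  0.   -1.01 -2.39] corr [ 0.0011 -0.001   0.0009]
```

>>> play_rows([
  [0,0,0,0,0,-0.001,0],
  [0,0,0,0,0,0,0],
])

```text
t: 9.3
eef_pos: [0.4964, 0.0759, 0.1808]
ee_rot: [-3.14, -0.001, 2.868]
force: [0.9, 0.4, -3.8]
width: 0.0139
```

```bash
python3 -c "
from h import *
mm()"
```

```text
M. 0.014 Fz -3.75
t 9.3 tcp [0.4964 0.0759 0.1808] nose bin [-0.0081  0.0002  0.126 ] head 74.35 pitch 0.07 roll 0.04
F [ 0.88  0.35 -3.75] M [ 0.012 -0.009  0.006] w 0.0139 q [ 0.54  0.12 -0.44  0.   -1.01 -2.39] corr [ 0.001  -0.001   0.0009]
```

>>> play_rows([
  [0,0,0,0,0,-0.001,0],
  [0,0,0,0,0,0,0],
])

```text
t: 9.55
eef_pos: [0.4965, 0.0759, 0.1798]
ee_rot: [-3.14, -0.0, 2.868]
force: [0.6, 0.2, -4.3]
width: 0.0138
```

```bash
python3 -c "
from h import *
mm()"
```

```text
M. -0.036 Fz -4.3
t 9.55 tcp [0.4965 0.0759 0.1798] nose bin [-8.000e-03  1.000e-04  1.251e-01] head 74.35 pitch 0.07 roll 0.03
F [ 0.56  0.22 -4.3 ] M [-0.04  -0.011  0.071] w 0.0138 q [ 0.54  0.12 -0.44  0.   -1.   -2.39] corr [ 0.001  -0.0008  0.0009]
```

>>> play_rows([
  [0,0,0,0,0,-0.001,0],
  [0,0,0,0,0,0,0],
])

```text
t: 9.8
eef_pos: [0.4968, 0.0758, 0.1795]
ee_rot: [-3.141, 0.0, 2.869]
force: [-0.8, -0.1, -1.2]
width: 0.0138
```

```bash
python3 -c "
from h import *
mm()"
```

```text
M. 0.141 Fz -1.17
t 9.8 tcp [0.4968 0.0758 0.1795] nose bin [-0.008  -0.0002  0.1248] head 74.37 pitch 0.05 roll -0.03
F [-0.79 -0.09 -1.17] M [0.255 0.388 0.093] w 0.0138 q [ 0.54  0.12 -0.45  0.   -1.   -2.39] corr [0.001  0.0002 0.0005]
```

>>> play_rows([
  [0,0,0,0,0,0,0],
  [0,0,0,0,0,0,0],
])

```text
t: 10.05
eef_pos: [0.4967, 0.0759, 0.1795]
ee_rot: [-3.141, 0.0, 2.869]
force: [-1.2, -0.2, -1.7]
width: 0.0139
```

```bash
python3 -c "
from h import *
mm();s=get_state();print(s['moment']@BX,s['force']@BY,s['force']@BX)"; python3 v.py 6
```

```text
M. -0.066 Fz -1.74
t 10.05 tcp [0.4967 0.0759 0.1795] nose bin [-8.000e-03 -1.000e-04  1.248e-01] head 74.37 pitch 0.04 roll -0.02
F [-1.17 -0.15 -1.74] M [0.002 0.251 0.059] w 0.0139 q [ 0.54  0.12 -0.45  0.   -1.   -2.39] corr [0.0008 0.0001 0.0006]
0.24239193860364172 1.08290836412847 -0.46089830717548386
t 10.05 tcp [0.4967 0.0759 0.1795] nose bin [-8.000e-03 -1.000e-04  1.248e-01] head 74.37 pitch 0.04 roll -0.02
F [-1.17 -0.15 -1.74] M [0.002 0.251 0.059] w 0.0139 q [ 0.54  0.12 -0.45  0.   -1.   -2.39] corr [0.0008 0.0001 0.0006]
```

View pics/v6.png

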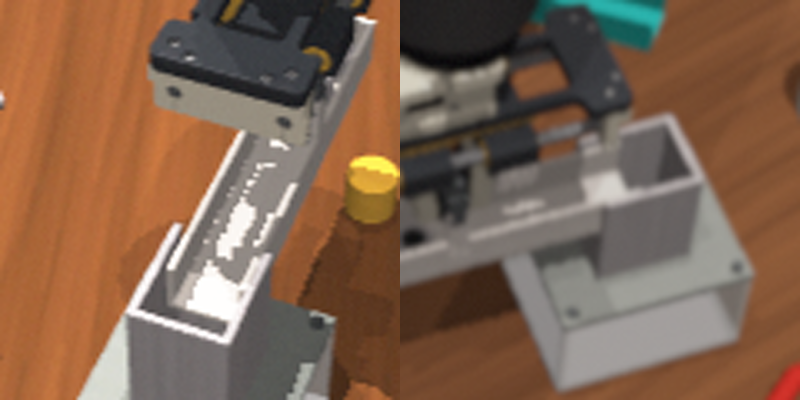

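```bash
cat >> h.py <<'E'
def tip(th,lift=0.0,n=4,L=.0895):
    "rows to nose-down angle th deg about edge P; chute x of contact L; lift above edge"
    s=get_state(); y=np.radians(74.4); r=Ro.from_euler('xyz',s['ee_rot'])
    T=lambda t:Ro.from_rotvec(BY*np.radians(t))*Ro.from_euler('xyz',[np.pi,0,y+np.pi/2])
    P=BO+BX*-.028+np.array([0,0,.1248+lift])
    R=T(th).as_matrix(); cx=R[:,1];cz=-R[:,2];cy=np.cross(cz,cx)
    # contact point in chute (L,0,0); tcp in chute (-.010,-.0022,.0546)
    tgt=P+cx*(-.010-L)+cz*.0546-cy*.0022
    print('rot',np.round((T(th)*r.inv()).as_rotvec()/n,4),'shift/row',np.round((tgt-s['eef_pos'])/n,4),'n',n)
    return tgt
E
python3 -c "
from h import *
tip(8,.001);tip(8,.001,n=3)"
```

```text
rot [-0.0334  0.0094  0.0001] shift/row [0.0006 0.0022 0.0036] n 4
rot [-0.0445  0.0126  0.0002] shift/row [0.0008 0.0029 0.0047] n 3
```

>>> play_rows([
  [-0.033,0.0094,0,0.0006,0.0022,0.004,0],
  [-0.033,0.0094,0,0.0006,0.0022,0.0036,0],
  [-0.033,0.0094,0,0.0006,0.0022,0.0036,0],
  [-0.033,0.0094,0,0.0006,0.0022,0.0036,0],
  [0,0,0,0,0,0,0],
])

```text
t: 10.78
eef_pos: [0.4997, 0.0861, 0.1947]
ee_rot: [-2.993, -0.0, 2.869]
force: [0.1, 1.0, -4.2]
width: 0.0137
```

```bash
python3 -c "
from h import *
mm();tip(18,.001,n=4)"
```

```text
M. 0.74 Fz -4.2
t 10.78 tcp [0.4997 0.0861 0.1947] nose bin [-6.70e-03 -1.00e-04  1.23e-01] head 74.39 pitch 8.51 roll 0.0
F [ 0.1   0.95 -4.2 ] M [ 0.701 -0.241  0.001] w 0.0137 q [ 0.63  0.16 -0.41  0.1  -1.12 -2.52] corr [ 1.431e-01 -4.000e-02  1.000e-04]
rot [-0.0399  0.0111  0.    ] shift/row [0.0008 0.0028 0.0034] n 4
```

Run:
```python
from w import *
for tilt,q1,p in((8.5,.63,.57),(20,.73,.57),(30,.83,.57),(35,.88,.55),(40,.95,.55),(30,1.0,.5)):
    b=np.radians(74.4)+np.pi/2
    ax=np.array([-np.sin(np.radians(74.4)),np.cos(np.radians(74.4)),0])
    e=wrist(R.from_rotvec(ax*np.radians(tilt))*R.from_euler('xyz',[np.pi,0,b]),q1,p)
    print(tilt,-e[0],-e[1],-e[2]-np.pi/2)
```

```text
8.5 0.10198172769733349 -1.1195901519389002 -2.5230274842299627
20 0.19211646854181758 -1.3031768739827259 -2.6523003713372084
30 0.2287309306462577 -1.4789189575820354 -2.74986247837056
35 0.23531513856152098 -1.5894202269188626 -2.7877155245542062
40 0.22281565504063494 -1.685692834612901 -2.8441463764064188
30 0.14759191356821966 -1.5749857795752356 -2.880528583787699
```

>>> play_rows([
  [-0.04,0.0111,0,0.0008,0.0028,0.0034,0],
  [-0.04,0.0111,0,0.0008,0.0028,0.0034,0],
  [-0.04,0.0111,0,0.0008,0.0028,0.0034,0],
  [-0.04,0.0111,0,0.0008,0.0028,0.0034,0],
  [0,0,0,0,0,0,0],
])

```text
t: 11.4
eef_pos: [0.5033, 0.0986, 0.209]
ee_rot: [-2.815, 0.001, 2.869]
force: [-0.2, 0.5, -5.0]
width: 0.0138
```

```bash
python3 -c "
from h import *
mm();tip(28,.001,n=4)"
```

```text
M. 1.587 Fz -5.05
t 11.4 tcp [0.5033 0.0986 0.209 ] nose bin [-0.0081 -0.0003  0.1188] head 74.39 pitch 18.69 roll -0.04
F [-0.21  0.51 -5.05] M [ 1.521 -0.457  0.016] w 0.0138 q [ 0.71  0.23 -0.36  0.19 -1.26 -2.64] corr [ 3.145e-01 -8.710e-02  1.000e-04]
rot [-0.0391  0.0111 -0.    ] shift/row [0.0009 0.0034 0.0029] n 4
```

>>> play_rows([
  [-0.039,0.011,0,0.0009,0.0034,0.0029,0],
  [-0.039,0.011,0,0.0009,0.0034,0.0029,0],
  [-0.039,0.011,0,0.0009,0.0034,0.0029,0],
  [-0.039,0.011,0,0.0009,0.0034,0.0029,0],
  [0,0,0,0,0,0,0],
])

```text
t: 12.02
eef_pos: [0.5074, 0.1134, 0.2212]
ee_rot: [-2.642, 0.001, 2.869]
force: [-0.4, 0.1, -4.9]
width: 0.014
```

```bash
python3 -c "
from h import *
mm();tip(34,.0005,n=3)"; python3 v.py 7
```

```text
M. 2.224 Fz -4.88
t 12.03 tcp [0.5074 0.1134 0.2212] nose bin [-0.0098 -0.0002  0.1158] head 74.38 pitch 28.63 roll -0.03
F [-0.35  0.09 -4.88] M [ 2.127 -0.653 -0.024] w 0.014 q [ 0.78  0.32 -0.29  0.25 -1.41 -2.71] corr [ 4.814e-01 -1.339e-01  2.000e-04]
rot [-0.0301  0.0086  0.    ] shift/row [0.0008 0.0029 0.0017] n 3
t 12.03 tcp [0.5074 0.1134 0.2212] nose bin [-0.0098 -0.0002  0.1158] head 74.38 pitch 28.63 roll -0.03
F [-0.35  0.09 -4.88] M [ 2.127 -0.653 -0.024] w 0.014 q [ 0.78  0.32 -0.29  0.25 -1.41 -2.71] corr [ 4.814e-01 -1.339e-01  2.000e-04]
```

View pics/v7.png

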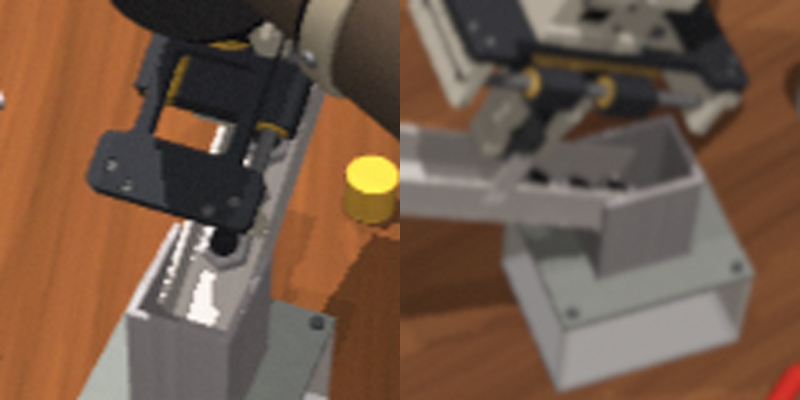

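>>> play_rows([
  [-0.03,0.0086,0,0.0008,0.0029,0.0015,0],
  [-0.03,0.0086,0,0.0008,0.0029,0.0015,0],
  [-0.03,0.0086,0,0.0008,0.0029,0.0015,0],
  [0,0,0,0,0,0,0],
])

```text
t: 12.62
eef_pos: [0.5099, 0.1218, 0.2269]
ee_rot: [-2.545, 0.001, 2.868]
force: [-0.3, -1.0, -3.6]
width: 0.0138
```

```bash
python3 -c "
from h import *
mm();tip(36,.0005,n=1);tip(40,.0005,n=2)"; python3 v.py 8
```

```text
M. 2.522 Fz -3.63
t 12.62 tcp [0.5099 0.1218 0.2269] nose bin [-0.0116 -0.0005  0.1143] head 74.29 pitch 34.21 roll -0.06
F [-0.28 -1.   -3.63] M [ 2.428 -0.684  0.037] w 0.0138 q [ 0.8   0.37 -0.26  0.27 -1.49 -2.75] corr [ 0.5753 -0.1599  0.0015]
rot [-0.0298  0.0095  0.0012] shift/row [0.0007 0.0037 0.0011] n 1
rot [-0.0485  0.0141  0.0006] shift/row [0.0013 0.0054 0.0021] n 2
t 12.62 tcp [0.5099 0.1218 0.2269] nose bin [-0.0116 -0.0005  0.1143] head 74.29 pitch 34.21 roll -0.06
F [-0.28 -1.   -3.63] M [ 2.428 -0.684  0.037] w 0.0138 q [ 0.8   0.37 -0.26  0.27 -1.49 -2.75] corr [ 0.5753 -0.1599  0.0015]
```

View pics/v8.png

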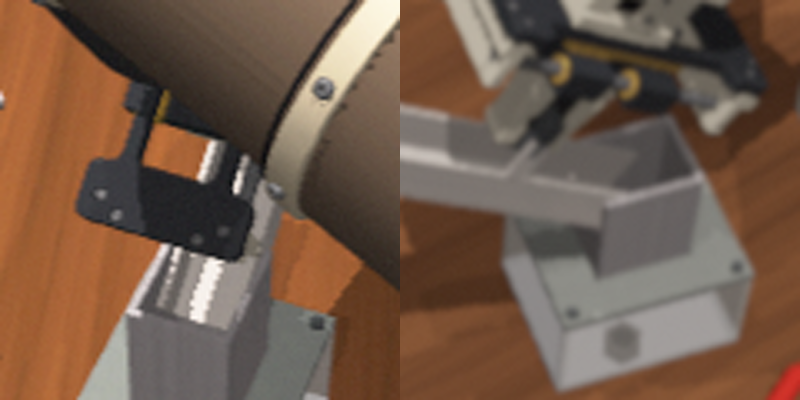

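>>> play_rows([
  [0,0,0.001,0,0.001,-0.0005,0],
  [0,0,0,0,0,0,0],
])

```text
t: 12.98
eef_pos: [0.5097, 0.1222, 0.2268]
ee_rot: [-2.547, 0.001, 2.869]
force: [0.2, 0.0, -2.5]
width: 0.0137
```

```bash
python3 -c "
from h import *
mm()"
```

```text
M. 2.47 Fz -2.45
t 12.97 tcp [0.5097 0.1222 0.2268] nose bin [-0.011  -0.0002  0.1143] head 74.3 pitch 34.09 roll -0.08
F [ 0.17  0.03 -2.45] M [ 2.368 -0.704 -0.02 ] w 0.0137 q [ 0.8   0.37 -0.26  0.27 -1.49 -2.75] corr [ 0.5734 -0.159   0.0012]
```

>>> play_rows([
  [0,0,0,0,0,-0.001,0],
  [0,0,0,0,0,0,0],
])

```text
t: 13.22
eef_pos: [0.5096, 0.122, 0.2259]
ee_rot: [-2.547, 0.002, 2.868]
force: [-1.0, -0.2, -3.2]
width: 0.0139
```

```bash
python3 -c "
from h import *
mm()"
```

```text
M. 2.459 Fz -3.22
t 13.22 tcp [0.5096 0.122  0.2259] nose bin [-0.0112 -0.0003  0.1135] head 74.28 pitch 34.06 roll -0.09
F [-0.96 -0.16 -3.22] M [ 2.364 -0.678  0.026] w 0.0139 q [ 0.8   0.37 -0.26  0.27 -1.48 -2.75] corr [ 0.5728 -0.1587  0.0015]
```

>>> play_rows([
  [0,0,0,0,0,-0.001,0],
  [0,0,0,0,0,0,0],
])

```text
t: 13.48
eef_pos: [0.5096, 0.122, 0.225]
ee_rot: [-2.547, 0.002, 2.868]
force: [-0.6, 0.6, -3.1]
width: 0.0138
```

```bash
python3 -c "
from h import *
mm()"
```

```text
M. 2.451 Fz -3.09
t 13.47 tcp [0.5096 0.122  0.225 ] nose bin [-0.0112 -0.0003  0.1125] head 74.27 pitch 34.05 roll -0.09
F [-0.62  0.62 -3.09] M [ 2.355e+00 -6.790e-01 -2.000e-03] w 0.0138 q [ 0.8   0.37 -0.26  0.27 -1.48 -2.75] corr [ 0.5727 -0.1586  0.0017]
```

>>> play_rows([
  [0,0,0,0,0,-0.001,0],
  [0,0,0,0,0,0,0],
])

```text
t: 13.72
eef_pos: [0.5098, 0.1221, 0.2241]
ee_rot: [-2.548, 0.002, 2.868]
force: [0.3, 0.6, -1.4]
width: 0.0141
```

```bash
python3 -c "
from h import *
mm()"
```

```text
M. 2.427 Fz -1.44
t 13.72 tcp [0.5098 0.1221 0.2241] nose bin [-0.011  -0.0005  0.1117] head 74.27 pitch 34.03 roll -0.12
F [ 0.34  0.61 -1.44] M [ 2.361 -0.571 -0.022] w 0.0141 q [ 0.8   0.37 -0.26  0.27 -1.48 -2.75] corr [ 0.5726 -0.1581  0.0016]
```

>>> play_rows([
  [0,0,0,0,0,-0.0008,0],
  [0,0,0,0,0,0,0],
  [0,0,0,0,0,0,0],
])

```text
t: 14.1
eef_pos: [0.51, 0.1223, 0.2238]
ee_rot: [-2.548, 0.003, 2.869]
force: [0.1, 0.5, -0.1]
width: 0.0137
```

```bash
python3 -c "
from h import *
mm()"
```

```text
M. 2.374 Fz -0.13
t 14.1 tcp [0.51   0.1223 0.2238] nose bin [-0.0107 -0.0007  0.1114] head 74.26 pitch 34.0 roll -0.15
F [ 0.11  0.55 -0.13] M [ 2.321 -0.517 -0.036] w 0.0137 q [ 0.8   0.37 -0.26  0.27 -1.48 -2.75] corr [ 0.5722 -0.1573  0.0014]
```

>>> play_rows([
  [0,0,0,0,0,-0.0002,0],
  [0,0,0,0,0,0,0],
  [0,0,0,0,0,0,0],
])

```text
t: 14.48
eef_pos: [0.5101, 0.1223, 0.2237]
ee_rot: [-2.548, 0.003, 2.869]
force: [0.0, 0.7, -0.1]
width: 0.0139
```

```bash
python3 v.py 9
python3 - <<'E'
import cv2,numpy as np
b=cv2.imread('pics/c9.png')[120:250,310:450]; a=cv2.imread('pics/s9.png')[220:380,240:380]
cv2.imwrite('pics/z9.png',np.hstack([cv2.resize(b,(400,400),interpolation=2),cv2.resize(a,(400,400),interpolation=2)]))
E
```

```text
t 14.47 tcp [0.5101 0.1223 0.2237] nose bin [-0.0107 -0.0007  0.1113] head 74.26 pitch 34.0 roll -0.16
F [ 0.02  0.68 -0.15] M [ 2.301 -0.475 -0.017] w 0.0139 q [ 0.8   0.37 -0.26  0.27 -1.48 -2.75] corr [ 0.5723 -0.1571  0.0013]
```

View pics/z9.png

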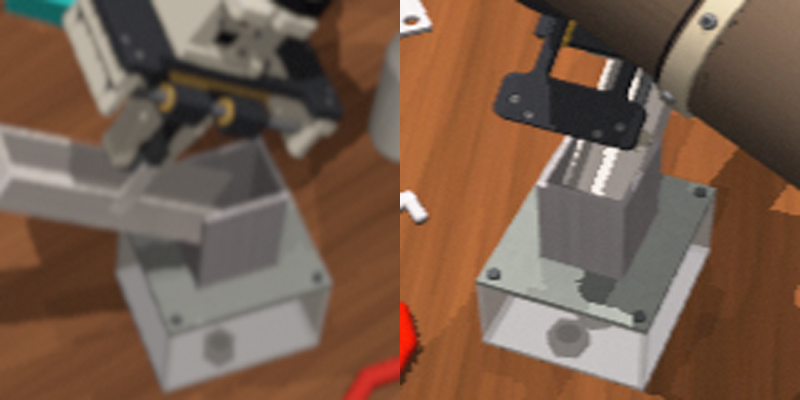

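```bash
python3 -c "
from h import *
snap('wrist','w9')"
```

```text
(no output)
```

View pics/w9.png

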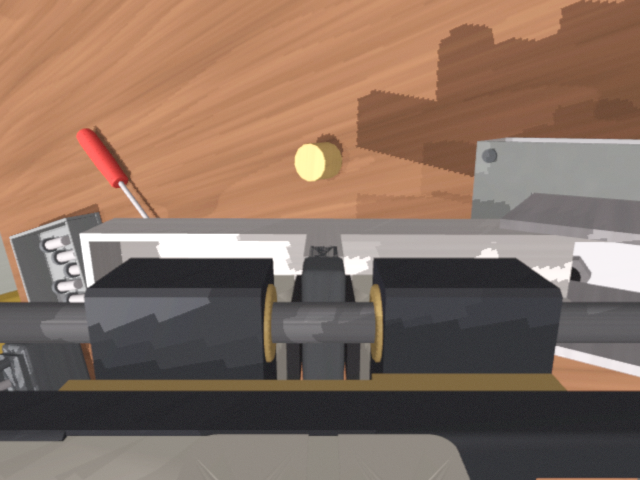

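Run:
```python
import cv2
a=cv2.imread('pics/w9.png')[190:390,480:640]
cv2.imwrite('pics/z10.png',cv2.resize(a,None,fx=3.5,fy=3,interpolation=2))
b=cv2.imread('pics/s9.png')[230:310,280:350]
cv2.imwrite('pics/z11.png',cv2.resize(b,None,fx=7,fy=7,interpolation=2))
```

```text
(no output)
```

View pics/z10.png

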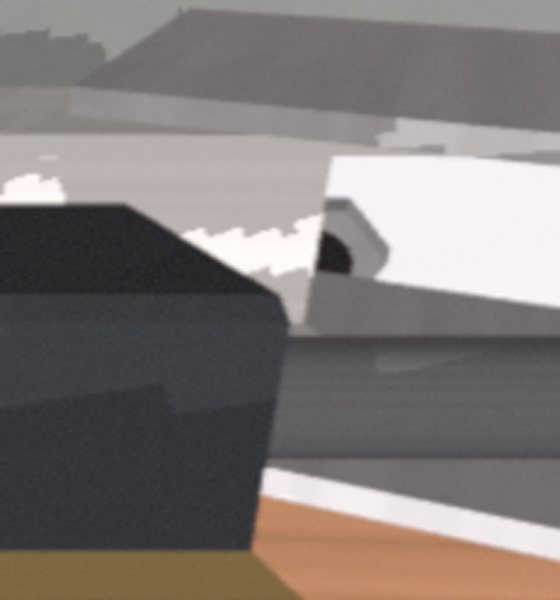

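View pics/z11.png

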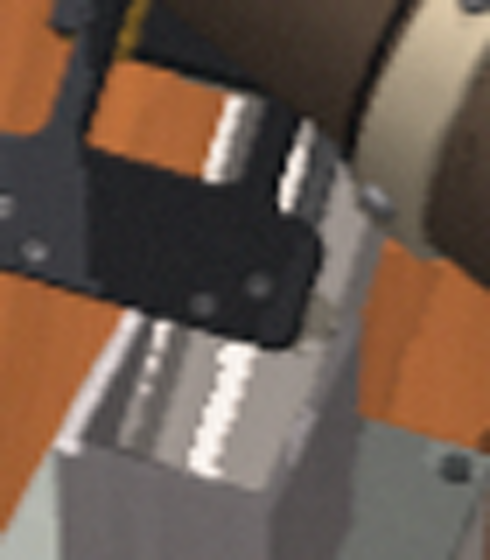

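Run:
```python
from h import *
for u,v in((586,272),(580,262),(590,275),(600,262),(620,270),(560,262),(550,275)): p=px('wrist','w9',u,v); print((u,v),np.round(p,3),inbin(p))
```

```text
(586, 272) [0.56  0.186 0.018] [-0.005  -0.0337  0.0182]
(580, 262) [0.554 0.183 0.016] [-0.0094 -0.0281  0.0156]
(590, 275) [0.564 0.187 0.013] [-0.0025 -0.0368  0.0134]
(600, 262) [0.558 0.194 0.004] [ 0.0019 -0.0292  0.004 ]
(620, 270) [0.564 0.204 0.003] [ 0.0139 -0.0329  0.0033]
(560, 262) [0.526 0.186 0.118] [-0.0139 -0.001   0.1179]
(550, 275) [0.532 0.181 0.119] [-0.0173 -0.0079  0.1191]
```

```bash
python3 -c "
from h import *
tip(17,.006,n=6)"
```

```text
rot [ 0.0478 -0.0129  0.0002] shift/row [-0.0013 -0.0044 -0.0019] n 6
```

>>> play_rows([
  [0,0,0,0,0,0.005,0],
  [0.0478,-0.0131,0,-0.0013,-0.0044,-0.0025,0],
  [0.0478,-0.0131,0,-0.0013,-0.0044,-0.0027,0],
  [0.0478,-0.0131,0,-0.0013,-0.0044,-0.0028,0],
  [0.0478,-0.0131,0,-0.0013,-0.0044,-0.0028,0],
  [0.0478,-0.0131,0,-0.0013,-0.0044,-0.0028,0],
  [0.0478,-0.0131,0,-0.0013,-0.0044,-0.0028,0],
  [0,0,0,0,0,0,0],
])

```text
t: 15.62
eef_pos: [0.5005, 0.094, 0.2117]
ee_rot: [-2.851, -0.002, 2.868]
force: [0.1, -0.4, -2.0]
width: 0.0142
```

```bash
python3 -c "
from h import *
mm();tip(0,.008,n=6)"
```

```text
M. 1.242 Fz -2.01
t 15.62 tcp [0.5005 0.094  0.2117] nose bin [-0.0101  0.0012  0.125 ] head 74.33 pitch 16.66 roll 0.09
F [ 0.12 -0.37 -2.01] M [ 1.172 -0.423  0.029] w 0.0142 q [ 0.69  0.21 -0.36  0.17 -1.24 -2.61] corr [ 0.2796 -0.0799  0.0015]
rot [ 0.0466 -0.0133  0.0002] shift/row [-0.0006 -0.0029 -0.0041] n 6
```

>>> play_rows([
  [0.0466,-0.0133,0,-0.0003,-0.0029,-0.0035,0],
  [0.0466,-0.0133,0,-0.0006,-0.0029,-0.0041,0],
  [0.0466,-0.0133,0,-0.0006,-0.0029,-0.0041,0],
  [0.0466,-0.0133,0,-0.0006,-0.0029,-0.0041,0],
  [0.0466,-0.0133,0,-0.0006,-0.0029,-0.0041,0],
  [0.0466,-0.0133,0,-0.0006,-0.0029,-0.0038,0],
  [0,0,0,0,0,0.003,0],
  [0,0,0,0,0,0,0],
])

```text
t: 16.62
eef_pos: [0.4963, 0.0761, 0.19]
ee_rot: [-3.137, -0.005, 2.87]
force: [0.6, 0.4, -1.7]
width: 0.0138
```

```bash
python3 -c "
from h import *
mm()"; python3 v.py 10
```

```text
M. 0.002 Fz -1.75
t 16.62 tcp [0.4963 0.0761 0.19  ] nose bin [-0.0081  0.0009  0.1348] head 74.46 pitch 0.29 roll 0.26
F [ 0.6   0.4  -1.75] M [-0.006 -0.028  0.013] w 0.0138 q [ 0.54  0.12 -0.43  0.   -1.03 -2.39] corr [ 0.0036 -0.0058 -0.0011]
t 16.62 tcp [0.4963 0.0761 0.19  ] nose bin [-0.0081  0.0009  0.1348] head 74.46 pitch 0.29 roll 0.26
F [ 0.6   0.4  -1.75] M [-0.006 -0.028  0.013] w 0.0138 q [ 0.54  0.12 -0.43  0.   -1.03 -2.39] corr [ 0.0036 -0.0058 -0.0011]
```

View pics/v10.png

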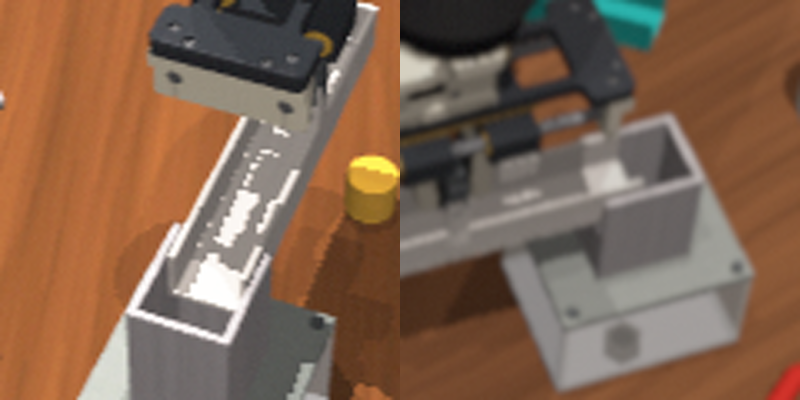

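View pics/c10.png

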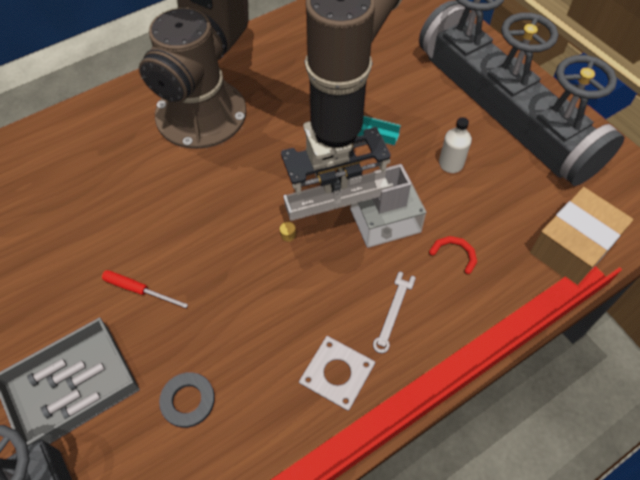

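>>> play_rows([
  [0.0036,-0.0058,0,-0.0012,-0.0075,0,0],
  [0,0,0,-0.0035,-0.0125,0,0],
  [0,0,0,-0.0039,-0.0145,0,0],
  [0,0,0,-0.0039,-0.0145,0,0],
  [0,0,0,-0.0039,-0.0145,0,0],
  [0,0,0,-0.0039,-0.0145,0.005,0],
  [0,0,0,-0.0039,-0.0145,0.005,0],
  [0,0,0,0,0,0,0],
])

```text
t: 17.73
eef_pos: [0.4695, -0.0234, 0.2005]
ee_rot: [-3.141, -0.0, 2.871]
force: [0.9, 0.3, -3.0]
width: 0.0137
```

```bash
python3 v.py 11
python3 - <<'E'
import cv2,numpy as np
b=cv2.imread('pics/c11.png')[150:250,260:440]; a=cv2.imread('pics/s11.png')[180:380,230:390]
cv2.imwrite('pics/z12.png',cv2.resize(b,None,fx=4.4,fy=4.4,interpolation=2));cv2.imwrite('pics/z13.png',cv2.resize(a,None,fx=3,fy=3,interpolation=2))
E
```

```text
t 17.73 tcp [ 0.4695 -0.0234  0.2005] nose bin [-0.1109 -0.0003  0.1458] head 74.49 pitch 0.05 roll 0.0
F [ 0.89  0.3  -3.01] M [-0.033 -0.013  0.013] w 0.0137 q [ 0.37  0.05 -0.48  0.   -1.05 -2.21] corr [ 0.0008 -0.0003 -0.0015]
```

View pics/z12.png

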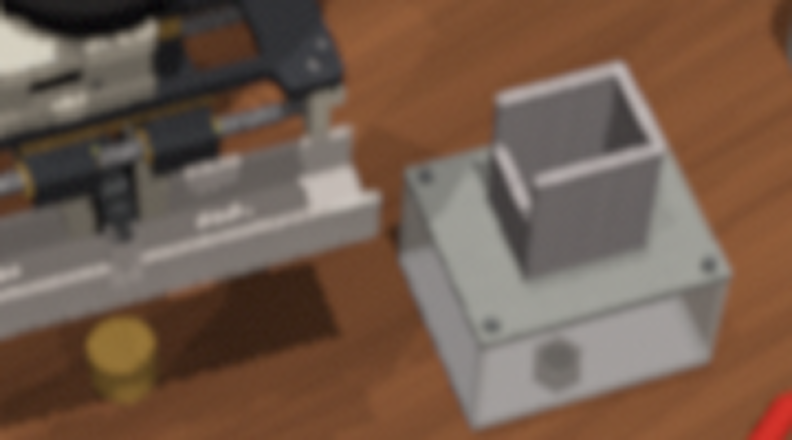

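View pics/z13.png

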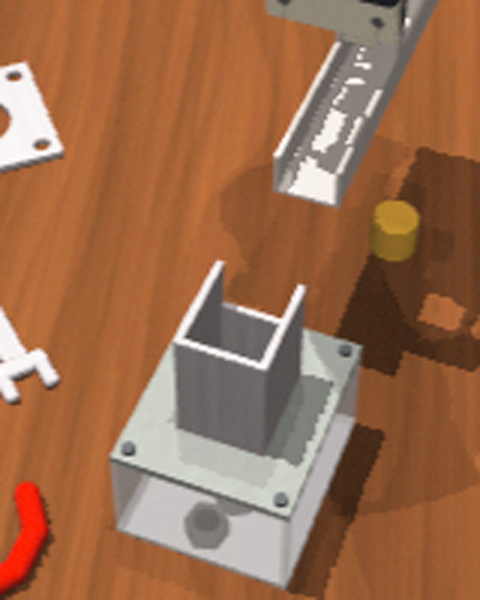

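>>> play_rows([
  [0,0,0.04,0.003,-0.008,0,0],
  [0,0,0.075,0.0045,-0.0143,0,0],
  [0,0,0.075,0.0045,-0.0143,0,0],
  [0,0,0.075,0.0045,-0.0143,0,0],
  [0,0,0.075,0.0045,-0.0143,0,0],
  [0,0,0.075,0.0045,-0.0143,0,0],
  [0,0,0.075,0.0045,-0.0143,0,0],
  [0,0,0.075,0.0045,-0.0143,0,0],
  [0,0,0.075,0.0045,-0.0143,0,0],
  [0,0,0.06,0.003,-0.01,0,0],
  [0,0,0.03,0.001,-0.004,0,0],
  [0,0,0,0,0,0,0],
])

```text
t: 19.32
eef_pos: [0.5167, -0.1583, 0.1975]
ee_rot: [3.141, -0.003, -2.65]
force: [-0.2, -0.4, -2.6]
width: 0.0137
```

```bash
python3 -c "
from h import *
st();print(corr(117))"
```

```text
t 19.32 tcp [ 0.5167 -0.1583  0.1975] nose bin [-2.631e-01  2.000e-04  1.430e-01] head 118.14 pitch -0.05 roll 0.18
F [-0.18 -0.35 -2.6 ] M [-0.013  0.003 -0.046] w 0.0137 q [ 0.07  0.17 -0.34  0.   -1.06 -1.15] corr [-6.000e-04 -3.300e-03 -7.635e-01]
[ 0.0006 -0.0032 -0.02  ]
```

Lower: underside at 0.143; go to ~0.006, then step down.

>>> play_rows([
  [0,-0.003,-0.02,-0.002,-0.002,-0.02,0],
  [0,0,0,0,0,-0.03,0],
  [0,0,0,0,0,-0.03,0],
  [0,0,0,0,0,-0.025,0],
  [0,0,0,0,0,-0.015,0],
  [0,0,0,0,0,-0.008,0],
  [0,0,0,0,0,0,0],
])

```text
t: 20.2
eef_pos: [0.5169, -0.1578, 0.0668]
ee_rot: [-3.139, 0.002, -2.672]
force: [-0.2, -0.1, -3.4]
width: 0.014
```

```bash
python3 -c "
from h import *
st();print(corr(117)); snap('scene','c12')"
```

```text
t 20.2 tcp [ 0.5169 -0.1578  0.0668] nose bin [-0.2606 -0.002   0.0119] head 116.9 pitch 0.13 roll -0.14
F [-0.19 -0.07 -3.35] M [0.016 0.004 0.03 ] w 0.014 q [ 0.07  0.31 -0.5   0.   -0.75 -1.17] corr [ 0.002   0.0027 -0.7417]
[0.0009 0.0032 0.0018]
```

View pics/c12.png

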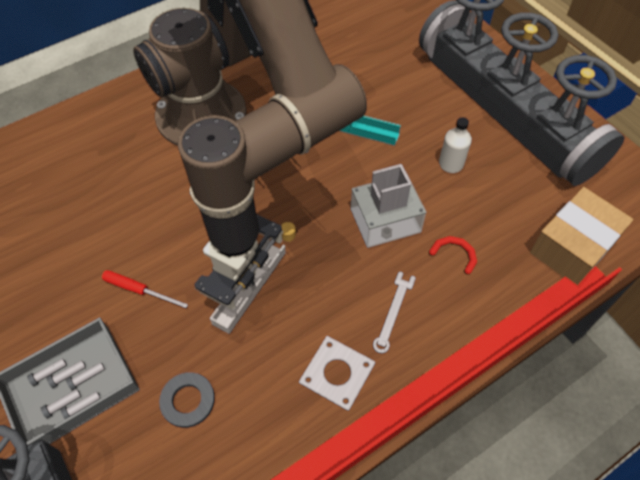

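>>> play_rows([
  [0,0.003,0,0,0,-0.006,0],
  [0,0,0,0,0,-0.004,0],
  [0,0,0,0,0,-0.002,0],
  [0,0,0,0,0,0,0],
])

```text
t: 20.75
eef_pos: [0.5186, -0.158, 0.0563]
ee_rot: [-3.139, 0.003, -2.672]
force: [0.3, -0.1, -3.2]
width: 0.0137
```

```bash
python3 -c "
from h import *
st()"
```

```text
t 20.75 tcp [ 0.5186 -0.158   0.0563] nose bin [-0.2603 -0.0037  0.0014] head 116.9 pitch 0.16 roll -0.2
F [ 0.28 -0.12 -3.25] M [ 0.001  0.006 -0.046] w 0.0137 q [ 0.07  0.33 -0.51  0.   -0.73 -1.17] corr [ 0.0025  0.0038 -0.7418]
```

>>> play_rows([
  [0,0,0,0,0,-0.0015,0],
  [0,0,0,0,0,-0.0005,0],
  [0,0,0,0,0,0,0.1],
  [0,0,0,0,0,0,0.3],
  [0,0,0,0,0,0,0.6],
  [0,0,0,0,0,0,1],
  [0,0,0,0,0,0,1],
  [0,0,0,0,0,0,1],
])

```text
t: 21.75
eef_pos: [0.5199, -0.1581, 0.0555]
ee_rot: [-3.137, 0.006, -2.671]
force: [0.3, 0.4, -0.2]
width: 0.0582
```

```bash
python3 -c "
from h import *
st()"
```

```text
t 21.75 tcp [ 0.5199 -0.1581  0.0555] nose bin [-0.2601 -0.0051  0.0004] head 116.94 pitch 0.25 roll -0.33
F [ 0.32  0.42 -0.19] M [-0.021  0.056  0.037] w 0.0582 q [ 0.07  0.33 -0.51  0.   -0.72 -1.17] corr [ 0.0039  0.0063 -0.7424]
```

>>> play_rows([
  [0,0,0,0,0,0,1],
  [0,0,0,0,0,0,1],
  [0,0,0,0,0,0.03,1],
  [0,0,0,0,0,0.045,1],
  [0,0,0,0,0,0.05,1],
  [0,0,0,0,0,0.05,1],
  [0,0,0,0,0,0.03,1],
  [0,0,0,0,0,0,1],
])

```text
t: 22.75
eef_pos: [0.5177, -0.1582, 0.2666]
ee_rot: [-3.138, 0.004, -2.672]
force: [0.2, -0.2, -0.1]
width: 0.0878
```

```bash
python3 -c "
from h import *
st(); snap('wrist','w13'); snap('side','s13')"
```

```text
t 22.75 tcp [ 0.5177 -0.1582  0.2666] nose bin [-0.2608 -0.003   0.2116] head 116.93 pitch 0.21 roll -0.22
F [ 0.2  -0.16 -0.05] M [-0.001 -0.004 -0.103] w 0.0878 q [ 0.07  0.12 -0.24  0.   -1.21 -1.17] corr [ 0.0034  0.0043 -0.7423]
```

View pics/w13.png

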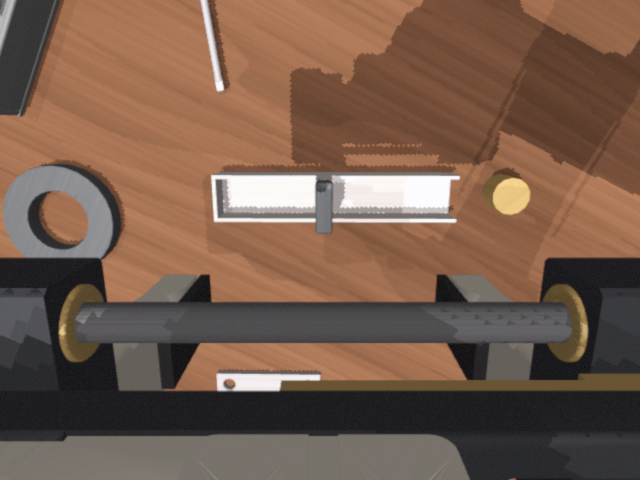

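View pics/s13.png

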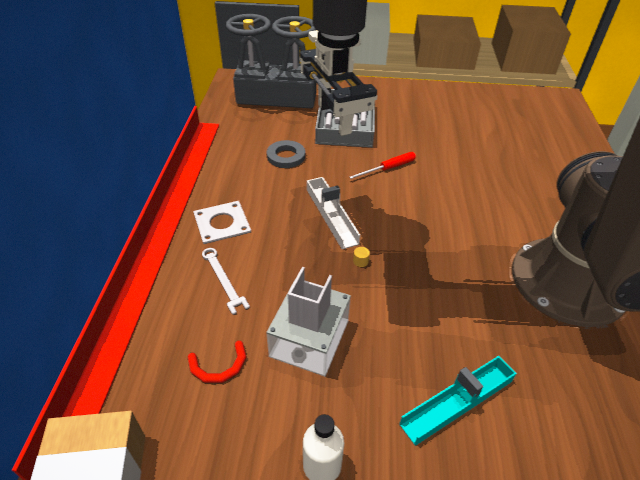

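>>> play_rows([
  [0,0,0,0.007,0.035,0.01,1],
  [0,0,0,0.007,0.039,0.01,1],
  [0,0,0,0.007,0.039,0.005,1],
  [0,0,0,0.007,0.039,0,1],
  [0,0,0,0.007,0.039,0,1],
  [0,0,0,0.007,0.039,0,1],
  [0,0,0,0.007,0.039,0,1],
  [0,0,0,0.007,0.039,0,1],
  [0,0,0,0.007,0.039,0,1],
  [0,0,0,0.007,0.039,0,1],
  [0,0,0,0,0,0,1],
])

```text
t: 24.22
eef_pos: [0.5804, 0.2388, 0.2699]
ee_rot: [3.14, -0.03, -2.675]
force: [-0.2, -0.5, -0.7]
width: 0.0875
```

```bash
python3 -c "
from h import *
st(); snap('wrist','w14')"
```

```text
t 24.23 tcp [0.5804 0.2388 0.2699] nose bin [0.1377 0.0447 0.2156] head 116.71 pitch -0.12 roll 1.7
F [-0.17 -0.55 -0.68] M [ 0.018  0.02  -0.015] w 0.0875 q [ 0.7   0.28 -0.02 -0.01 -1.3  -1.8 ] corr [ 0.0008 -0.0304 -0.7384]
```

View pics/w14.png

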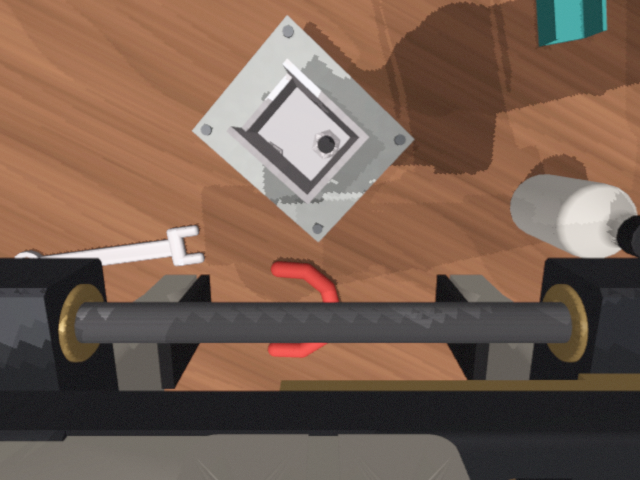

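```bash
python3 -c "
from station import *
print(job_done())"
```

```text
the job is handed in; nothing more can be done
None
```

I rested the level chute on the filler's low edge, tipped it about 34° and emptied it. It is back flat on the bench near its start, released, and the job was handed in at about 24 s of the 72 s allowed.

- **Low edge:** it was felt at about 125 mm above the bench, and the cameras agreed (125 to 126 mm).
- **Pressing on the filler:** readings at rest implied about 2 to 3 N when level and about 3 N when tipped. Noise was roughly ±0.6 N or more. The chute rode slightly clear of the edge while tipping, and I lowered it back into contact at 34° after the nuts had gone. The steps' force conditions should be met, but I read the force only between moves.
- **Last look:** the chute was empty and flat, the filler was not blocked, and the other things looked unmoved.
- **Nuts:** only one nut at a time could be made out in the bin. I infer that all three are inside because the chute was empty, no nut lay on the bench and none was stuck in the filler.

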